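# Snap the cap onto a vial with bench capping pliers

## Task

Take the vial from its rest, lay it in the cradle of the capping pliers, between the two jaws, and let go. Then squeeze the two handles together gently until the loosely set cap gives and snaps fully home, and no harder after that, or the glass cracks. Let go of the handles and leave the closed vial lying in the cradle; leave the bottles and the box alone.

Things in the scene. Friction and masses are not known exactly. Their poses are not given: they have to be found in the camera images.
- pliers: Capping pliers: base plate 125 x 120 x 10 mm fixed to the table, a cradle of two thin rods in its middle, two steel handles, each on its own upright hinge pin. Origin on the table under the cradle's centre. The vial lies in the cradle along y (20 mm wide, 54 mm long: fingers can straddle it). Handles reach out to -x; pins at x = +60, y = +30 and -30 mm, tops 58 mm above the table.
- seat (a point): Centre of the cradle, 50 mm above the table: the axis of a vial lying in the cradle passes here. Axes as the pliers. The jaws are round steel noses, 14 mm wide, at this height, each on a set screw: open, the left one ends anywhere from y = +33 to +38 mm, the right one from y = -33 to -38 mm. This differs each time and is not measured.
- handle_left_grip (a point): Where to squeeze the left handle: on the centre line of a black bar of 12 mm diameter, 50 mm above the table; open, it lies at x = -65, y = +27 mm of the pliers. The bar runs on from x = -38 to -90 mm, there 4 mm further out. The handle swings level: 125 mm from pin to here, 60 mm from pin to jaw, so it moves 2.1 times as far as the jaw. A light spring (1 to 2 N here) opens it.
- handle_right_grip (a point): The same on the right handle, y = -27 mm when open: 66 mm over both bars there. With the vial in, squeezing here meets 8 to 11 N on each handle, then within a few mm hardly more than the spring as the cap snaps (somewhere between 52 and 27 mm over both bars); squeezing on meets a hard stop 2 to 3 mm later, and the glass cracks above about 14 N on each handle.
- handle_left: Left handle (+y side) of the pliers with its jaw; origin on its hinge pin, 50 mm above the table; x as the pliers when open, it turns about z.
- handle_right: Right handle (-y side) with its jaw; origin on its hinge pin, likewise.
- rest: White plastic rest fixed to the table, plate 70 x 90 x 8 mm, with two thin rods (20 mm wide in all) on which the vial lies along the rest's y, its axis 40 mm above the table. Origin on the table under its centre.
- vial_grip (a point): The vial's centre of mass, on its axis: where to grasp it across. Brown glass vial on its side, 24 mm thick, 60.5 mm long with its cap not home, 50 g; x along the axis towards the cap. From here the glass reaches from x = -25 to +15 mm, then bare neck, then the grey cap (21 mm thick, 16 mm long), its flat end at x = +35.5, once home +31 mm. It may lie in the cradle either way round.
- vial_mid (a point): The middle of the vial's length as it waits, on its axis, 5.25 mm from vial_grip towards the cap; x along the axis towards the cap. This point belongs at the seat.
- cap (a joint): How far the cap is pushed on, in m: about 0 as it waits (4.5 mm of neck showing), 0.0045 fully home on the shoulder. It snaps over a bead half-way and then stays home; let go before that, it springs back.
- vial: The vial; same place and axes as vial_grip.
- pump_bottle: Clear pump bottle, 64 mm in diameter, 172 mm high; origin under its centre. Bystander.
- drink_bottle: Green steel drinking bottle, 70 mm in diameter, 235 mm high; origin under its centre. Bystander.
- swab_box: Cardboard box 100 x 160 x 70 mm; origin under its centre. Bystander.
Not all that is in view belongs to the job. What is meant by the vial is not turquoise, and is the smaller of those in its own colour.

How it is judged:
By the outcome, as a careful person would: the job done as asked, in the order asked, and still so for the second after the job is handed in, with the robot touching nothing.
It also fails if it takes over 53 s, if anything falls off the work surface, if the arm or the gripper's body presses on something with over 40 N, if the wrist force passes 120 N, or if a joint passes its speed limit or range.

## Robot

A 6-joint arm with a two-finger parallel gripper is mounted at the origin on the work surface. World frame = base frame: x ahead of the robot, y to its left, z up, the work surface at z = 0. Lengths are in mm, angles in rad, forces in N, time in s.
With the tool pointing down it reaches from about 375 to 925 mm from the base axis. Payload 5.7 kg.
Tool frame: the origin (TCP) lies midway between the tips of the shut fingers; the grasp point (between the pads) lies env.hold_point_z behind it (env.hold_point_z is the distance from the TCP to the grasp point, in mm); z points along the fingers, y is the direction in which the jaws open and shut (so a half turn about z gives the same grasp; the last joint's range is limited). The gripper opens to 85 mm and grips with 20 to 120 N. Pads are 22 mm wide; open, the fingers measure 114 mm over their backs; the gripper's body (76 mm by 85 mm) begins 54 mm behind the grasp point. The pads swing forward as they close: fully open they stand 13 mm farther back than shut.
Start: joints at [0.99, 0.359, 1.51, -0, 1.272, -0.115], TCP at [269.471, 536.049, 231.267] pointing down, gripper open.
Joint ranges: [-2.97, 2.97], [-1.01, 2.36], [0.21, 2.38], [-0.96, 4.11], [0.2, 2.71], [-2.98, 2.98]. Speed limits (rad/s): [2.39, 2.39, 3.14, 3.14, 3.14, 3.14].

## Interface

Orientations are given as a unit quaternion [x, y, z, w].
In Python, from station import monitor, capture, calibration, finish_job, find_in, place_of, env gives the robot as it stands.
- The arm moves only by the shell command python3 -m inch 'ROWS' [FORCE]. ROWS is JSON, a list of rows, each a list of 5 numbers: the shift along the tool's x, y, z in m, then the turn about the tool's z in rad, then the closure in counts, from 0 (fully open) to 255 (shut). In form: [[tx, ty, tz, turn, claw], ...]. A call has 1 to 20 rows; each row is the pose to reach, as a shift and turn from the pose measured when the call began, along the tool's axes at that moment; what a row does not reach only later rows make up. A row lasts 1/12 s, in which the tool goes at most 41.7 mm and 7.16 degrees, less where a joint would pass 70% of its speed; a pose out of reach is approached as far as the arm can. A call with a gripper value outside its range is refused whole. The fingers move at their own pace and stop on an object; FORCE is the grip in N (left out, the last holds). Time passes only in rows, so rows that repeat a pose let the fingers close. It gives the time, the measured TCP pose, the force and the opening at its end, in the units of the state.
- monitor.state(): the state, without advancing time (a new reading comes with each control period).
- capture(name): name is "scene" or "top" or "wrist"; returns the picture (480x640x3 uint8, red, green, blue); there is no depth.
- calibration(name): a dict with "fx", "fy", "cx", "cy" (pixels), "cam_to_world" (4x4, takes a point from camera to world coordinates). Camera axes: x right, y up, looking along -z (the intrinsics and any distortion apply to the point x, -y, -z); pixel columns grow to the right and rows downward; lengths in mm; the calibration is good to about 2 mm. A picture is of the moment at which its call begins: read the wrist's pose just before it. calibration takes no time and is no camera call; for the wrist camera it gives the pose at the moment of the call.
- finish_job(): hands the job in, once; it reports no verdict.
Trained networks look in the newest picture that a camera, given by its name, has taken for a name from the list of things; names that differ only in an ending like _2 or _b are one class to them, and where a whole thing is asked for, a point or a joint stands for the part that bears it (a point fixed in the world has none). Each returns a list of dicts, best first, with "conf" (0 to 1); they miss things now and then, are a little off and sometimes report something else, mostly with a low value. They report only what shows in the picture. A call takes as long as a camera call. They do not tell look-alikes from the thing itself.
- find_in(camera, query): "rect" ([left, top, width, height] in pixels, round what is visible of it).
- place_of(camera, query): "centre" ([column, row] in pixels: a listed point, or the origin of a listed thing).
The state is a dict: "t": time; "q": joint angles; "qvel": joint speeds; "tau": joint torques, N m; "eef_pos": TCP position; "orientation": TCP orientation; "force": force on the tool from outside, world axes, zero at the start; "moment": the same for the moment, N m; "finger_gap": finger opening in mm.
Only numpy, scipy, OpenCV 4.12 (cv2) and the standard library are available. Lean on these libraries where they do the work, as an engineer would, in place of code of your own. Each camera call takes 0.05 s, during which the arm holds its last target.

## Working session

There is one attempt and no reset: what is moved stays moved. The work goes in short steps, Python scripts to look and compute and a shell command to move; the robot and the scene stay as the last step left them, time stands still between calls to the robot, and variables do not carry over. Pictures are saved under pics/ and viewed, and the job is handed in when it is done.

```bash
ls; mkdir -p pics; python3 - <<'E'
from station import monitor,capture,calibration,env,find_in,place_of
import cv2,numpy as np
print(env.hold_point_z)
print(monitor.state())
for n in ["scene","top"]:
    im=capture(n); cv2.imwrite(f"pics/{n}0.png",cv2.cvtColor(im,cv2.COLOR_RGB2BGR))
    c=calibration(n); print({k:np.round(v,3).tolist() for k,v in c.items()})
    for q in ["vial_grip","vial_mid","seat","handle_left_grip","handle_right_grip","pliers","rest"]:
        print(n,q,[(np.round(d["centre"],1).tolist(),round(d["conf"],2)) for d in place_of(n,q)][:4])
print(monitor.state()["t"])
E
```

```text
pics
18.700000000000003
{'t': 0.0, 'q': array([ 9.89884097e-01,  3.59469721e-01,  1.51146345e+00,  2.23490326e-05,
        1.27252620e+00, -1.15084236e-01]), 'qvel': array([ 0.00037091, -0.00092924,  0.00114495,  0.00082447, -0.000472  ,
        0.00105447]), 'tau': array([-5.82154935e-04, -5.27607787e+01, -2.78619558e+01,  1.70309645e-04,
        1.30734639e-02, -4.55285601e-05]), 'eef_pos': array([269.09930758, 535.48096109, 230.46281063]), 'orientation': array([ 2.30816916e-01,  9.72996752e-01, -8.73770647e-04, -3.28329421e-04]), 'force': array([-1.02197793,  0.21975005, -0.33221532]), 'moment': array([-0.0451106 , -0.04802602, -0.0640461 ]), 'finger_gap': 85.45253823801347}
{'fx': 433.712, 'fy': 433.712, 'cx': 319.553, 'cy': 238.208, 'cam_to_world': [[-0.564, -0.631, 0.533, 1110.568], [0.826, -0.417, 0.38, 332.867], [-0.017, 0.655, 0.756, 713.213], [0.0, 0.0, 0.0, 1.0]]}
scene vial_grip [([376.9, 226.7], 0.93), ([422.0, 260.7], 0.9), ([378.0, 295.6], 0.79), ([269.1, 212.5], 0.62)]
scene vial_mid [([421.1, 266.2], 0.86), ([376.6, 299.4], 0.78), ([379.4, 224.5], 0.57), ([421.8, 257.7], 0.27)]
scene seat [([263.3, 192.6], 0.81)]
scene handle_left_grip [([290.7, 180.4], 0.73)]
scene handle_right_grip [([268.9, 171.4], 0.56)]
scene pliers [([268.4, 209.5], 0.81)]
scene rest [([416.0, 274.0], 0.81)]
{'fx': 444.94, 'fy': 444.94, 'cx': 314.507, 'cy': 236.218, 'cam_to_world': [[-0.029, 0.995, -0.091, 531.801], [-0.999, -0.03, -0.015, -18.617], [-0.018, 0.09, 0.996, 1097.876], [0.0, 0.0, 0.0, 1.0]]}
top vial_grip [([249.4, 218.8], 0.7), ([286.2, 284.2], 0.69), ([230.2, 255.6], 0.59)]
top vial_mid [([285.1, 288.8], 0.8), ([245.9, 219.8], 0.59), ([228.8, 260.8], 0.57)]
top seat [([388.3, 246.5], 0.81)]
top handle_left_grip [([382.2, 272.0], 0.93)]
top handle_right_grip [([404.0, 270.7], 0.8)]
top pliers [([386.2, 245.3], 0.98)]
top rest [([231.8, 259.2], 0.35)]
0.8
```

View pics/scene0.png

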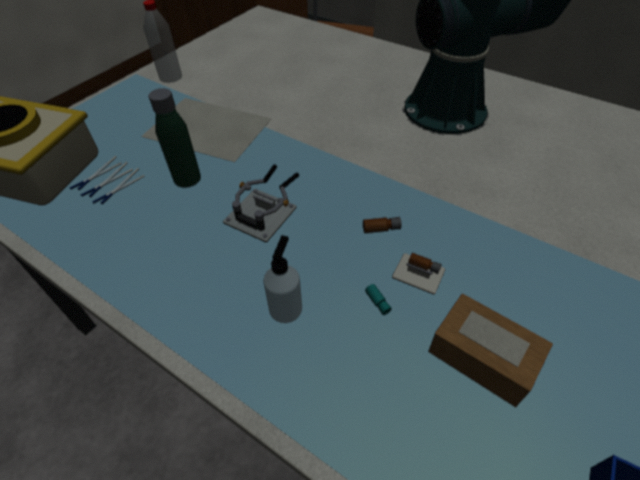

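View pics/top0.png

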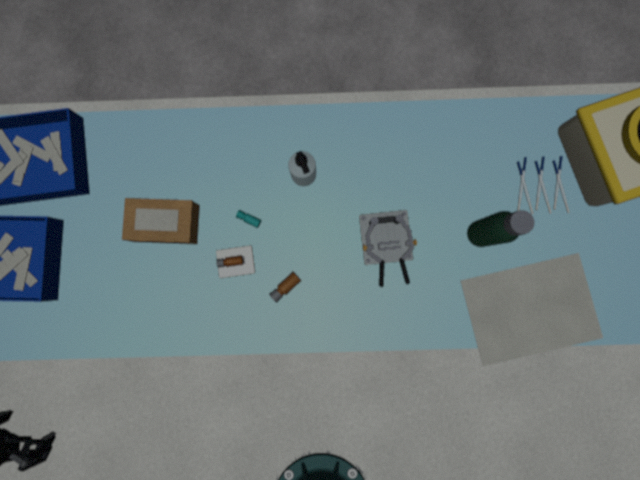

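```bash
cat > h.py <<'E'
from station import monitor,capture,calibration,env,find_in,place_of
import cv2,numpy as np
from scipy.spatial.transform import Rotation as R
def ray(n,px,c=None):
    c=c or calibration(n); M=np.array(c["cam_to_world"])
    d=M[:3,:3]@np.array([(px[0]-c["cx"])/c["fx"],-(px[1]-c["cy"])/c["fy"],-1]); return M[:3,3],d
def at(n,px,z,c=None):
    o,d=ray(n,px,c); return o+d*(z-o[2])/d[2]
def proj(n,p,c=None):
    c=c or calibration(n); M=np.array(c["cam_to_world"]); q=M[:3,:3].T@(np.array(p,float)-M[:3,3])
    return np.array([c["cx"]-c["fx"]*q[0]/q[2], c["cy"]+c["fy"]*q[1]/q[2]])
def tool(p=None):
    s=monitor.state(); r=R.from_quat(s["orientation"]); return s,r
def delta(goal,yaw_dir=None):
    """goal TCP world mm -> tool-axis shift in m; yaw_dir world xy direction wanted for tool y -> turn"""
    s,r=tool(); d=r.inv().apply(np.array(goal)-s["eef_pos"])/1000
    t=None
    if yaw_dir is not None:
        v=r.inv().apply([yaw_dir[0],yaw_dir[1],0]); t=np.arctan2(-v[0],v[1])
        t=(t+np.pi/2)%np.pi-np.pi/2
    return np.round(d,4),t
def snap(n,name,up=1):
    im=capture(n); cv2.imwrite(f"pics/{name}.png",cv2.cvtColor(im,cv2.COLOR_RGB2BGR)); return im
E
python3 - <<'E'
from h import *
print("top vial", at("top",(231,261),40), "scene", at("scene",(421,261),40))
print("rest",at("top",(235.5,261.5),5), at("scene",(419,273),5))
print("seat",at("top",(388.3,246.5),50),at("scene",(263.3,192.6),50))
print("hl",at("top",(382.2,272),50),at("scene",(268.9,171.4),50))
print("hr",at("top",(404,270.7),50),at("scene",(290.7,180.4),50))
c=calibration("wrist"); print({k:np.round(v,2).tolist() for k,v in c.items()}, monitor.state()["eef_pos"])
E
```

```text
top vial [575.02977454 197.89398615  40.        ] scene [574.7726627  192.99708783  40.        ]
rest [574.90111694 193.9608178    5.        ] [576.91195753 195.72845589   5.        ]
seat [ 597.71749505 -175.85467583   50.        ] [ 600.52167526 -181.49920928   50.        ]
hl [ 538.36517019 -158.98784205   50.        ] [ 536.98775891 -216.40259999   50.        ]
hr [ 539.91085497 -209.98781968   50.        ] [ 534.2538113 -154.6576152   50.       ]
{'fx': 394.16, 'fy': 394.16, 'cx': 313.95, 'cy': 242.99, 'cam_to_world': [[0.45, -0.86, -0.23, 211.67], [0.89, 0.43, 0.12, 565.08], [0.0, -0.26, 0.97, 374.49], [0.0, 0.0, 0.0, 1.0]]} [269.47266672 536.06410513 231.30384184]
```

```bash
python3 - <<'E'
from h import *
print(delta((575,190,190),(1,0)))
E
```

```text
(array([-0.4284, -0.172 ,  0.0413]), np.float64(1.1050383655329772))
```

```bash
python3 -m inch '[[-0.428,-0.172,0.041,1.105,0],[-0.428,-0.172,0.041,1.105,0],[-0.428,-0.172,0.041,1.105,0],[-0.428,-0.172,0.041,1.105,0],[-0.428,-0.172,0.041,1.105,0],[-0.428,-0.172,0.041,1.105,0],[-0.428,-0.172,0.041,1.105,0],[-0.428,-0.172,0.041,1.105,0],[-0.428,-0.172,0.041,1.105,0],[-0.428,-0.172,0.041,1.105,0],[-0.428,-0.172,0.041,1.105,0],[-0.428,-0.172,0.041,1.105,0],[-0.428,-0.172,0.041,1.105,0],[-0.428,-0.172,0.041,1.105,0]]' 30
python3 - <<'E'
from h import *
s=monitor.state();print(s["t"],s["eef_pos"],R.from_quat(s["orientation"]).as_matrix().round(3).tolist(),s["q"])
c=calibration("wrist");snap("wrist","w1")
for q,z in [("vial_grip",40),("vial_mid",40),("rest",0)]:
    for d in place_of("wrist",q)[:3]: print(q,np.round(d["centre"],1),round(d["conf"],2),at("wrist",d["centre"],z,c).round(1))
E
```

```text
t: 1.97
eef_pos: [574.2, 190.2, 190.0]
orientation: [0.708, 0.707, -0.0, -0.001]
force: [-0.4, 1.2, 0.2]
finger_gap: 85.2
1.9667 [574.18641536 190.15552178 190.04768223] [[0.001, 1.0, -0.001], [1.0, -0.001, 0.0], [0.0, -0.001, -1.0]] [2.05270735e-01 4.04646131e-01 1.54746354e+00 6.52089470e-04
 1.19055026e+00 2.06356489e-01]
vial_grip [250.7 355.2] 0.91 [521.2  80.4  40. ]
vial_grip [315.3 218.4] 0.71 [575.1 196.4  40. ]
vial_grip [431.4 260.3] 0.67 [665.4 163.1  40. ]
vial_mid [439.1 251.4] 0.89 [670.8 170.3  40. ]
vial_mid [242.3 346.7] 0.84 [514.6  88.3  40. ]
vial_mid [315.1 213.7] 0.73 [574.9 200.   40. ]
```

View pics/w1.png

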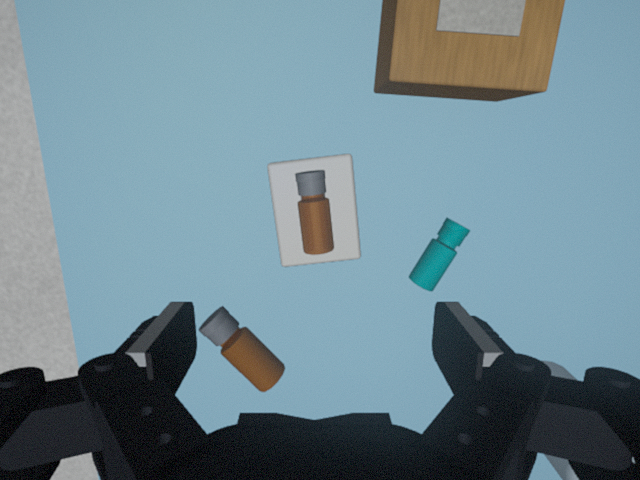

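```bash
python3 - <<'E'
from h import *
c=calibration("wrist");im=cv2.imread("pics/w1.png")
cv2.imwrite("pics/w1c.png",cv2.resize(im[140:280,250:380],None,fx=4.5,fy=4.5,interpolation=cv2.INTER_CUBIC))
E
```

```text
(no output)
```

View pics/w1c.png

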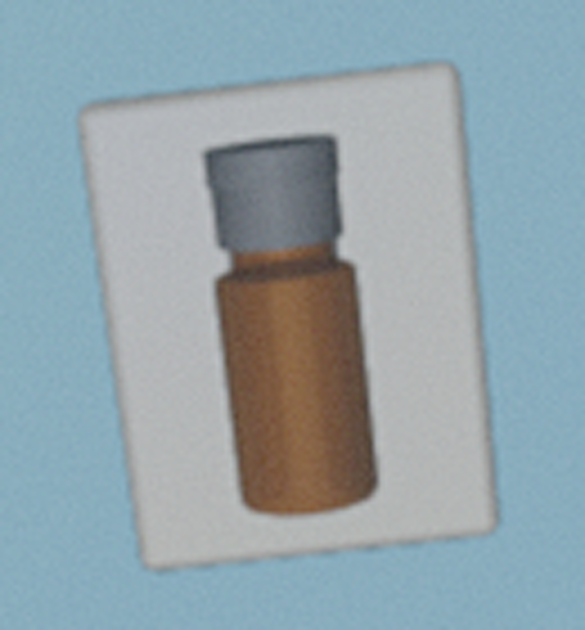

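```bash
python3 - <<'E'
from h import *
c=calibration("wrist")
P=lambda x,y: at("wrist",(250+x/4.5,140+y/4.5),40,c)
sh=(P(218,287)+P(356,268))/2; bo=(P(242,497)+P(377,485))/2
print("sh",sh,"bo",bo,np.linalg.norm(sh-bo),np.linalg.norm(P(218,287)-P(356,268)),np.linalg.norm(P(242,497)-P(377,485)))
u=(sh-bo)/np.linalg.norm(sh-bo);print("axis",u,np.degrees(np.arctan2(u[0],u[1])))
a=P(272,147)
print("cap end",a,(a-sh)@u)
g=bo+25*u; print("grip",g,"mid",g+5.25*u, sh-15*u)
# rest plate top z=8 corners
Q=lambda x,y: at("wrist",(250+x/4.5,140+y/4.5),8,c)
C=[Q(82,105),Q(457,65),Q(495,527),Q(148,568)]
print(np.round(C,1),np.mean(C,0)); C=np.array(C)
l=C[0]-C[3]; r=C[1]-C[2]; print(np.degrees(np.arctan2(l[0],l[1])),np.degrees(np.arctan2(r[0],r[1])),np.linalg.norm(l),np.linalg.norm(r),np.linalg.norm(C[0]-C[1]))
g=(sh-15*u+bo+25*u)/2
hp=env.hold_point_z
print(delta((g[0],g[1],40-hp),(u[1],-u[0])))
E
```

```text
sh [573.30442973 210.40197083  40.        ] bo [577.24513843 173.43492717  40.        ] 37.17649125632483 23.225040642873303 23.318799335139406
axis [-0.10600002  0.99436613  0.        ] -6.084784859202161
cap end [570.82978655 231.88940562  40.        ] 21.62868955216233
grip [574.59513801 198.29408037  40.        ] mid [574.03863792 203.51450254  40.        ] [574.89442998 195.48647891  40.        ]
[[536.2 236.6   8. ]
 [603.7 243.8   8. ]
 [613.3 157.3   8. ]
 [546.5 148.9   8. ]] [574.9323725  196.66033071   8.        ]
-6.6885175571053255 -6.310946321270832 88.35196620821847 87.03236069165956 67.81811077650589
(array([0.0053, 0.0013, 0.1692]), np.float64(-0.10421093386160174))
```

```bash
python3 -m inch '[[0.006,0.001,0.04,-0.107,60],[0.006,0.001,0.08,-0.107,80],[0.006,0.001,0.12,-0.107,80],[0.006,0.001,0.155,-0.107,80],[0.006,0.001,0.168,-0.107,80],[0.006,0.001,0.168,-0.107,80]]' 25
python3 - <<'E'
from h import *
s=monitor.state();print(s["eef_pos"],s["finger_gap"])
snap("wrist","w2")
E
```

```text
t: 2.67
eef_pos: [570.4, 198.0, 18.8]
orientation: [0.667, 0.745, -0.003, -0.002]
force: [0.0, 0.2, 0.2]
finger_gap: 58.7
[570.43535281 198.03789097  18.84496452] 58.66894959906098
```

View pics/w2.png

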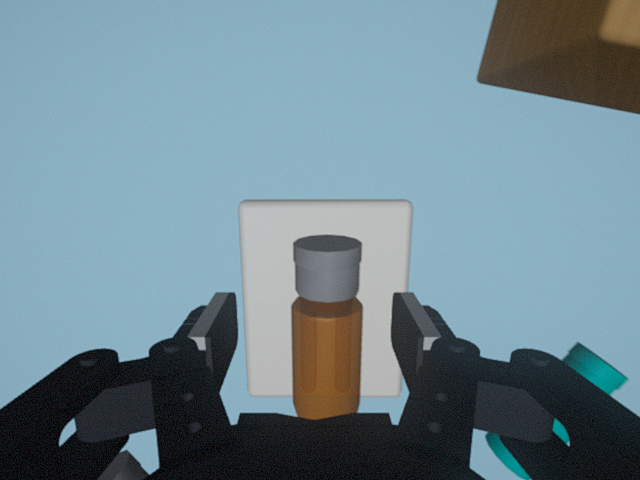

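```bash
python3 - <<'E'
from h import *
s=monitor.state();print(s["t"],s["eef_pos"],s["orientation"])
print(delta((574.8,196.7,21.3),(0.994,0.108)))
E
```

```text
2.7167 [572.30889985 198.3391709   21.04031744] [ 0.66692724  0.74511985 -0.00160532 -0.00137686]
(array([-0.0019,  0.0023, -0.0003]), np.float64(0.002410565731116865))
```

```bash
python3 -m inch '[[-0.002,0.0023,0,0,80],[-0.002,0.0023,0,0,80],[-0.002,0.0023,0,0,80]]' 25
python3 - <<'E'
from h import *
print(delta((574.8,196.7,21.3),(0.994,0.108)))
snap("wrist","w3")
E
```

```text
t: 2.97
eef_pos: [576.4, 197.1, 22.9]
orientation: [0.667, 0.745, -0.0, -0.0]
force: [-0.9, 0.0, -0.5]
finger_gap: 58.6
(array([-0.0003, -0.0016,  0.0016]), np.float64(0.0027421381815346813))
```

View pics/w3.png

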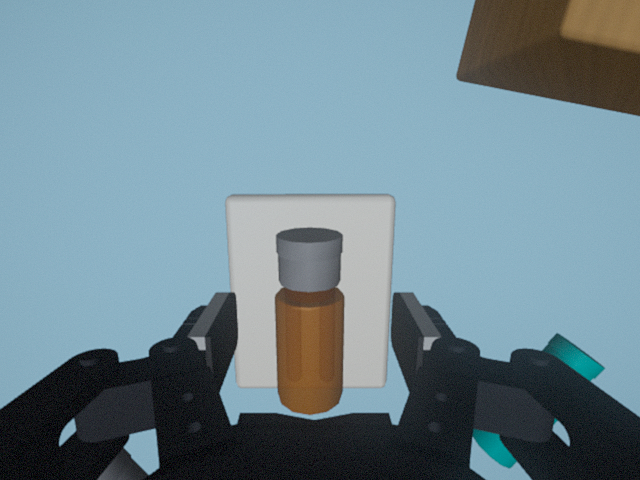

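```bash
python3 -m inch '[[0,-0.0013,0.0016,0,80],[0,-0.0013,0.0016,0,255],[0,-0.0013,0.0016,0,255],[0,-0.0013,0.0016,0,255],[0,-0.0013,0.0016,0,255],[0,-0.0013,0.0016,0,255],[0,-0.0013,0.0016,0,255]]' 25
python3 - <<'E'
from h import *
s=monitor.state();print(s["eef_pos"],s["finger_gap"],s["force"]);snap("wrist","w4")
E
```

```text
t: 3.6
eef_pos: [574.9, 196.8, 21.4]
orientation: [0.667, 0.745, -0.0, -0.0]
force: [-1.3, -0.1, 5.7]
finger_gap: 23.1
[574.89176285 196.80065001  21.44845987] 23.123111583415916 [-1.25877372 -0.08201489  5.65019316]
```

View pics/w4.png

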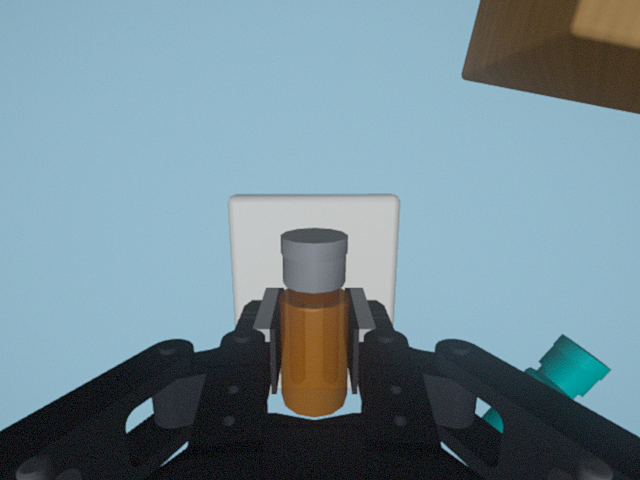

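```bash
python3 - <<'E'
from h import *
print(delta((598,-205,190),(0.988,0.15)))
print("drink",at("top",(480,235),0),at("scene",(186,182),0))
E
```

```text
(array([-0.4019, -0.0216, -0.1686]), np.float64(-0.039921606813448474))
drink [ 622.41686563 -409.681707      0.        ] [ 637.50541669 -404.77086249    0.        ]
```

```bash
python3 -m inch '[[0,0,-0.02,0,255],[0,0,-0.06,0,255],[0,0,-0.10,0,255],[-0.03,-0.002,-0.13,0,255],[-0.07,-0.004,-0.15,-0.01,255],[-0.11,-0.006,-0.168,-0.02,255],[-0.15,-0.008,-0.168,-0.03,255],[-0.19,-0.01,-0.168,-0.04,255],[-0.23,-0.012,-0.168,-0.04,255],[-0.27,-0.014,-0.168,-0.04,255],[-0.31,-0.016,-0.168,-0.04,255],[-0.35,-0.018,-0.168,-0.04,255],[-0.38,-0.02,-0.168,-0.04,255],[-0.402,-0.022,-0.168,-0.04,255],[-0.402,-0.022,-0.168,-0.04,255],[-0.402,-0.022,-0.168,-0.04,255]]'
python3 - <<'E'
from h import *
s=monitor.state();print(s["eef_pos"],s["finger_gap"],s["force"]);
c=calibration("wrist");snap("wrist","w5")
for q,z in [("vial_grip",190),("seat",50),("pliers",0),("handle_left_grip",50),("handle_right_grip",50),("handle_left",50),("handle_right",50)]:
    for d in place_of("wrist",q)[:2]: print(q,np.round(d["centre"],1),round(d["conf"],2),at("wrist",d["centre"],z,c).round(1))
E
```

```text
t: 4.98
eef_pos: [597.3, -206.3, 188.7]
orientation: [0.653, 0.758, -0.0, -0.001]
force: [-1.3, -0.0, -0.4]
finger_gap: 23.1
[ 597.31695087 -206.32985908  188.73869715] 23.06877318496229 [-1.26374248 -0.02191667 -0.41188912]
vial_grip [315.6 331.1] 0.83 [ 599.4 -215.1  190. ]
vial_grip [326.  196.9] 0.6 [ 595.2 -161.8  190. ]
seat [325.9 194.3] 0.58 [ 601.7 -179.2   50. ]
seat [314.  319.9] 0.35 [ 607.8 -277.6   50. ]
pliers [322.  184.3] 0.87 [ 599.6 -178.     0. ]
pliers [314.7 320.5] 0.61 [ 612.  -302.1    0. ]
handle_left_grip [233.7 146.9] 0.88 [ 533.2 -156.1   50. ]
handle_right_grip [231.8 223.9] 0.66 [ 537.1 -210.8   50. ]
handle_left [414.7 155.8] 0.93 [ 658.9 -143.5   50. ]
handle_right [404.4 237.9] 0.6 [ 664.  -202.5   50. ]
handle_right [312.1 334.9] 0.54 [ 608.2 -290.6   50. ]
```

View pics/w5.png

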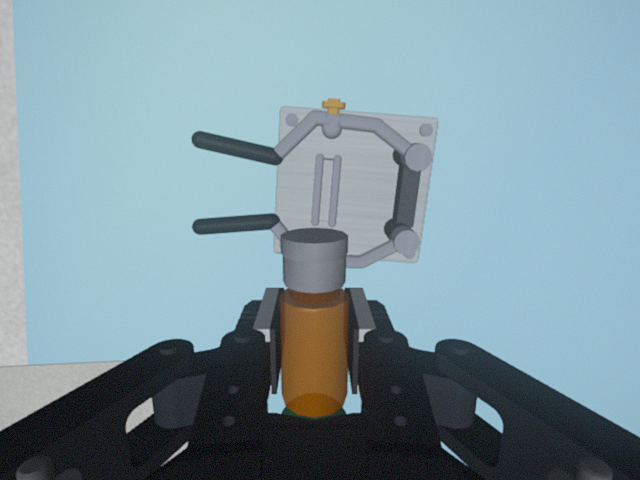

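```bash
python3 - <<'E'
from h import *
im=cv2.imread("pics/w5.png")
cv2.imwrite("pics/w5c.png",cv2.resize(im[90:275,185:450],None,fx=3,fy=3,interpolation=cv2.INTER_CUBIC))
E
```

```text
(no output)
```

View pics/w5c.png

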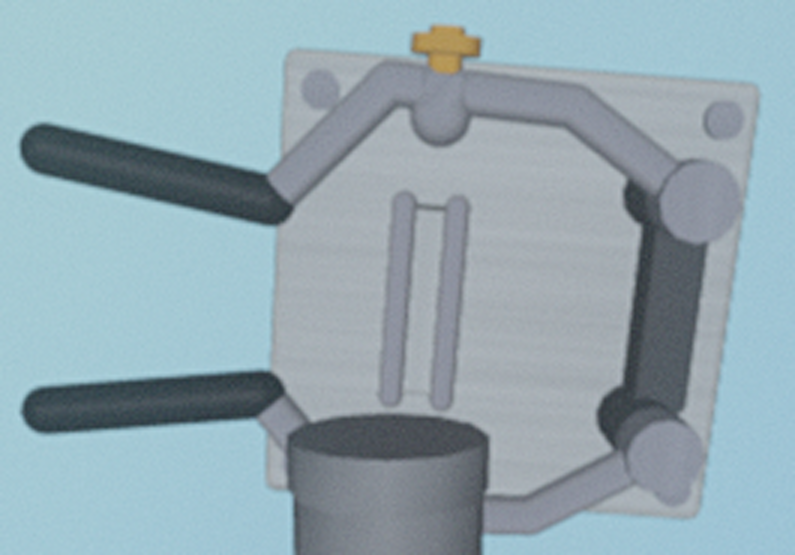

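```bash
cat > fit.py <<'E'
from h import *
from scipy.optimize import least_squares
c=calibration("wrist")
px=lambda x,y:(185+x/3,90+y/3)
F=[((60,30,58),px(700,201)),((60,-30,58),px(663,453)),((-62.5,60,10),px(288,52)),((62.5,60,10),px(758,86)),((62.5,-60,10),px(697,517)),((-62.5,-60,10),px(267,488)),
((0,0,38),px(423,301)),((-90,31,50),px(36,146)),((-90,-31,50),px(38,411))]
def res(v,full=False):
    x,y,a,dz=v; out=[]
    for p,u in F:
        w=np.array([x+p[0]*np.cos(a)-p[1]*np.sin(a),y+p[0]*np.sin(a)+p[1]*np.cos(a),p[2]+dz])
        out.append(proj("wrist",w,c)-u)
    return np.array(out) if full else np.ravel(out)
r=least_squares(res,[598,-178,0.12,0],loss="soft_l1")
print(r.x,np.degrees(r.x[2]));print(res(r.x,True).round(1).tolist())
r2=least_squares(lambda v:res([*v,0]),[598,-178,0.12],loss="soft_l1");print(r2.x)
E
python3 fit.py
```

```text
[ 6.02645746e+02 -1.76331210e+02  8.12318479e-02  1.48033451e+00] 4.6542420478488395
[[0.6, 0.1], [1.3, 1.5], [-30.4, -4.2], [-26.0, -3.6], [-24.5, -0.1], [-27.6, -0.4], [0.3, 0.9], [3.4, 0.8], [3.0, -0.1]]
[ 6.02917243e+02 -1.76531191e+02  8.14318497e-02]
```

```bash
sed -i 's/x,y,a,dz=v; out=\[\]/x,y,a,dz,o=v; out=[]/; s/    for p,u in F:/    for p,u in F:\n        p=np.array(p,float); p[0]+=o if p[2]==10 else 0/; s/0.12,0\],loss/0.12,0,20],loss/' fit.py; sed -i '/^r2=/d' fit.py; python3 fit.py
```

```text
[ 6.01877839e+02 -1.76394586e+02  8.13271265e-02 -1.08192336e+00
  2.31882805e+01] 4.659701108689248
[[-1.5, -0.1], [-0.6, 0.5], [-1.1, -1.8], [1.7, -1.3], [0.8, 0.8], [-0.9, 0.5], [-0.8, 0.4], [3.3, 0.7], [2.9, -0.9]]
```

```bash
python3 - <<'E'
from h import *
c=calibration("wrist");s,r=tool()
im=cv2.imread("pics/w5.png")
cv2.imwrite("pics/w5d.png",cv2.resize(im[215:430,250:380],None,fx=2.7,fy=2.7,interpolation=cv2.INTER_CUBIC))
h=s["eef_pos"][2]+env.hold_point_z
for n,l,rr in [("cap end",(282,238),(348,238)),("cap inner",(284,283),(345,283)),("shoulder",(281,293),(349,293)),("bottom",(281,403),(347,403))]:
    A=at("wrist",l,h,c);B=at("wrist",rr,h,c);m=r.inv().apply((A+B)/2-s["eef_pos"]);print(n,m.round(1),np.linalg.norm(A-B).round(1))
E
```

```text
cap end [ 33.4   0.5 -18.7] 21.5
cap inner [ 17.8   0.3 -18.7] 20.5
shoulder [ 14.2   0.5 -18.7] 23.0
bottom [-28.9   0.2 -18.7] 24.2
```

View pics/w5d.png

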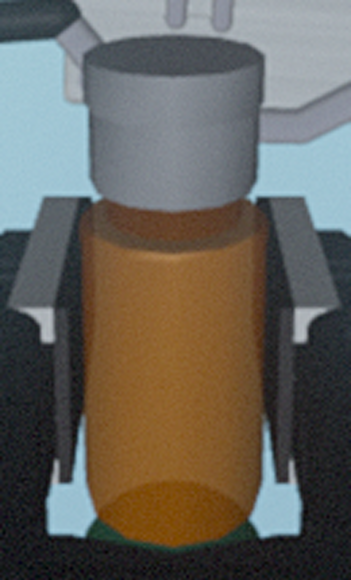

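```bash
python3 - <<'E'
from h import *
print(delta((602.2,-180.4,75),(0.9967,0.0812)))
E
```

```text
(array([0.0228, 0.0081, 0.1145]), np.float64(0.0708027464151102))
```

```bash
python3 -m inch '[[0.0228,0.0081,0.01,0.07,255],[0.0228,0.0081,0.05,0.07,255],[0.0228,0.0081,0.09,0.07,255],[0.0228,0.0081,0.1145,0.071,255],[0.0228,0.0081,0.1145,0.071,255],[0.0228,0.0081,0.1145,0.071,255]]'
python3 - <<'E'
from h import *
s=monitor.state();print(s["eef_pos"],s["finger_gap"],s["force"]);
print(delta((602.2,-180.4,75),(0.9967,0.0812)))
c=calibration("wrist");im=snap("wrist","w6")
for p in [(602.3,-176.4,38)]: print(proj("wrist",p,c))
E
```

```text
t: 5.88
eef_pos: [601.2, -179.6, 74.0]
orientation: [0.678, 0.735, -0.001, -0.002]
force: [1.0, 0.3, 0.9]
finger_gap: 23.2
[ 601.2072218 -179.5891255   74.0337469] 23.191519170647425 [0.95578078 0.30716682 0.85125954]
(array([-0.0009,  0.0009, -0.001 ]), np.float64(0.00033452691097179965))
[316.78065621 271.53597233]
```

View pics/w6.png

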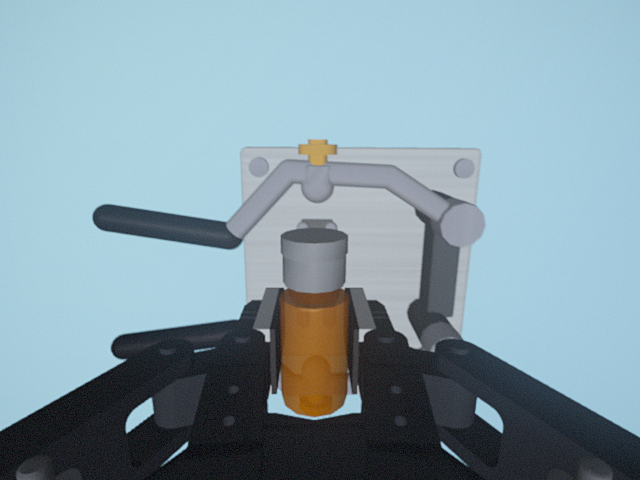

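```bash
python3 - <<'E'
from h import *
im=cv2.imread("pics/w6.png")
cv2.imwrite("pics/w6c.png",cv2.resize(im[130:300,260:380],None,fx=4.5,fy=4.5,interpolation=cv2.INTER_CUBIC))
c=calibration("wrist");print(monitor.state()["eef_pos"])
a=0.0813;S=np.array([602.3,-176.4,0])
ex=np.array([np.cos(a),np.sin(a),0]);ey=np.array([-np.sin(a),np.cos(a),0])
for n,p in [("rodL end",(-7.5,27,38)),("rodR end",(7.5,27,38)),("jaw tip35",(0,35,50)),("pinL",(60,30,58)),("corner",(-39.5,60,10)),("corner",(85.5,60,10))]:
    print(n,proj("wrist",S+ex*p[0]+ey*p[1]+[0,0,p[2]],c).round(1))
E
```

```text
[ 602.81531637 -180.38237246   75.78150507]
rodL end [297.2 213.3]
rodR end [329.4 213.3]
jaw tip35 [313.2 200.2]
pinL [457.9 215.1]
corner [236.5 139.9]
corner [480.2 139.9]
```

View pics/w6c.png

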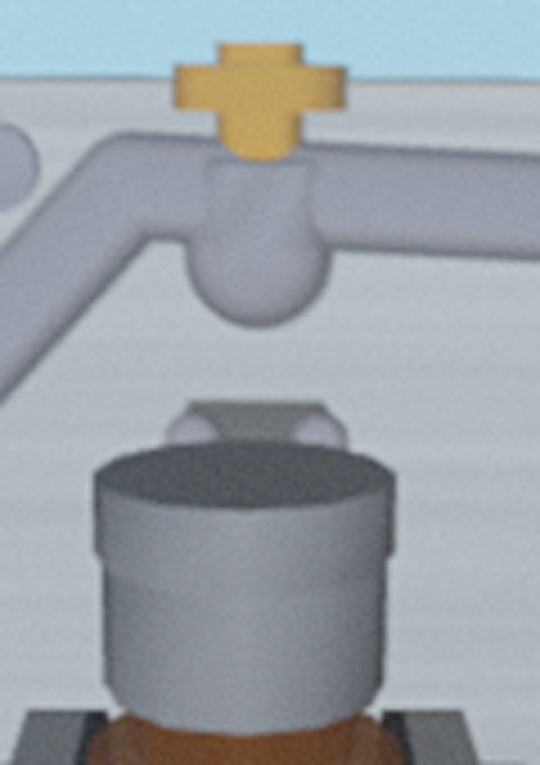

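```bash
python3 - <<'E'
from h import *
print(monitor.state()["eef_pos"]);c=calibration("wrist");im=snap("wrist","w7");print(monitor.state()["eef_pos"]);c2=calibration("wrist")
print(np.array(c["cam_to_world"])[:3,3],np.array(c2["cam_to_world"])[:3,3])
import json;json.dump({k:np.array(v).tolist() for k,v in c.items()},open("c7.json","w"))
im=cv2.imread("pics/w7.png")
cv2.imwrite("pics/w7c.png",cv2.resize(im[130:360,80:500],None,fx=1.9,fy=1.9,interpolation=cv2.INTER_CUBIC))
E
```

```text
[ 602.81531637 -180.38237246   75.78150507]
[ 603.72268461 -180.84702908   76.83930234]
[ 597.88287168 -115.72766228  218.99250314] [ 598.4859661  -116.08263024  219.96682518]
```

View pics/w7c.png

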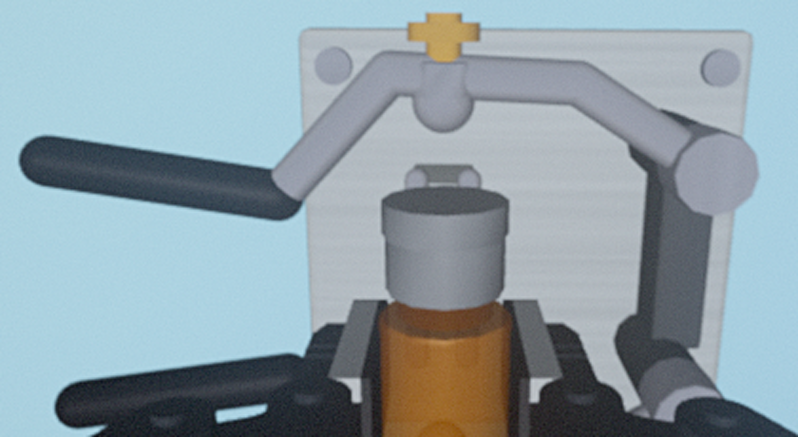

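```bash
python3 -m inch '[[0,0,0,0,255],[0,0,0,0,255],[0,0,0,0,255],[0,0,0,0,255],[0,0,0,0,255],[0,0,0,0,255]]'
python3 - <<'E'
from h import *
print(monitor.state()["eef_pos"]);c=calibration("wrist");im=snap("wrist","w8");print(monitor.state()["eef_pos"]);
import json;json.dump({k:np.array(v).tolist() for k,v in c.items()},open("c8.json","w"))
im=cv2.imread("pics/w8.png")
cv2.imwrite("pics/w8c.png",cv2.resize(im[130:360,80:500],None,fx=1.9,fy=1.9,interpolation=cv2.INTER_CUBIC))
E
```

```text
t: 6.48
eef_pos: [603.7, -180.9, 77.1]
orientation: [0.678, 0.735, 0.0, 0.001]
force: [-0.1, 0.6, -0.4]
finger_gap: 23.1
[ 603.74512987 -180.90389983   77.11258586]
[ 603.68661602 -180.87629208   76.97691361]
```

View pics/w8c.png

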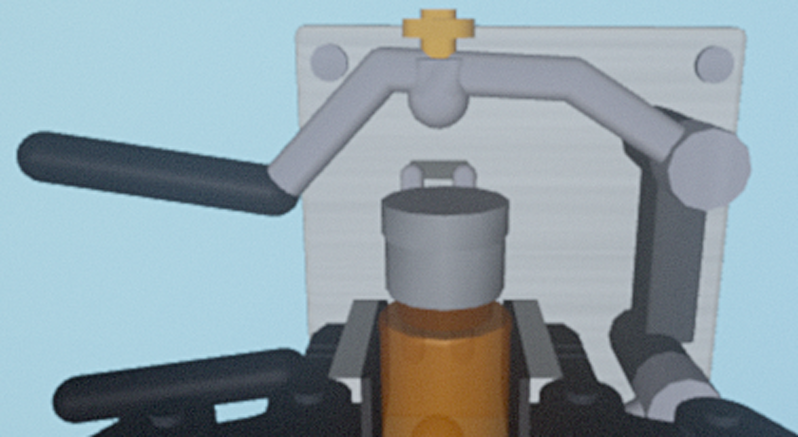

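```bash
cat > fit8.py <<'E'
from h import *
import json
from scipy.optimize import least_squares
c=json.load(open("c8.json"))
px=lambda x,y:(80+x/1.9,130+y/1.9)
F=[((60,30,58),px(708,169)),((-39.3,60,10),px(299,27)),((85.7,60,10),px(746,31)),((-92,31.3,50),px(22,155)),((-92,-31.3,50),px(60,399))]
def res(v,full=False):
    x,y,a,dz=v; out=[]
    for p,u in F:
        w=np.array([x+p[0]*np.cos(a)-p[1]*np.sin(a),y+p[0]*np.sin(a)+p[1]*np.cos(a),p[2]+dz])
        out.append(proj("wrist",w,c)-u)
    return np.array(out) if full else np.ravel(out)
r=least_squares(res,[598,-178,0.12,0],loss="soft_l1")
print(r.x,np.degrees(r.x[2]));print(res(r.x,True).round(1).tolist())
v=r.x;S=np.array([v[0],v[1],v[3]]);a=v[2]
ex=np.array([np.cos(a),np.sin(a),0]);ey=np.array([-np.sin(a),np.cos(a),0])
s,rr=tool()
print("rods px",[((proj("wrist",S+ex*p+ey*27+[0,0,38],c)-[80,130])*1.9).round() for p in (-7.5,7.5)])
print("seat in tool",rr.inv().apply(S+[0,0,50]-s["eef_pos"]), "pliers y in tool",rr.inv().apply(ey))
E
python3 fit8.py
```

```text
[ 6.00106918e+02 -1.79210542e+02  7.05900315e-02  1.35913945e+00] 4.044510881156019
[[-2.7, 2.4], [-6.0, -1.3], [1.8, -0.8], [2.6, -0.5], [0.2, 1.2]]
rods px [array([400., 166.]), array([461., 167.])]
seat in tool [ 1.98146803 -3.47937698 25.6091201 ] pliers y in tool [ 0.99994202  0.01070454 -0.00117244]
```

```bash
python3 -m inch '[[-0.0015,-0.0019,0,0.01,255],[-0.0015,-0.0019,0.01,0.01,255],[-0.0015,-0.0019,0.02,0.01,255],[-0.0015,-0.0019,0.03,0.01,255],[-0.0015,-0.0019,0.036,0.01,255],[-0.0015,-0.0019,0.04,0.01,255],[-0.0015,-0.0019,0.04,0.01,255],[-0.0015,-0.0019,0.04,0.01,255],[-0.0015,-0.0019,0.04,0.01,255]]'
python3 - <<'E'
from h import *
s=monitor.state();print(s["eef_pos"],s["force"]);c=calibration("wrist");im=snap("wrist","w9");
im=cv2.imread("pics/w9.png")
cv2.imwrite("pics/w9c.png",cv2.resize(im[130:360,180:500],None,fx=2.5,fy=2.5,interpolation=cv2.INTER_CUBIC))
E
```

```text
t: 7.28
eef_pos: [602.3, -182.7, 37.2]
orientation: [0.681, 0.732, 0.0, 0.001]
force: [1.1, -0.0, -0.4]
finger_gap: 23.2
[ 602.33248635 -182.66203045   37.15173165] [ 1.14921512 -0.01522155 -0.44301489]
```

View pics/w9c.png

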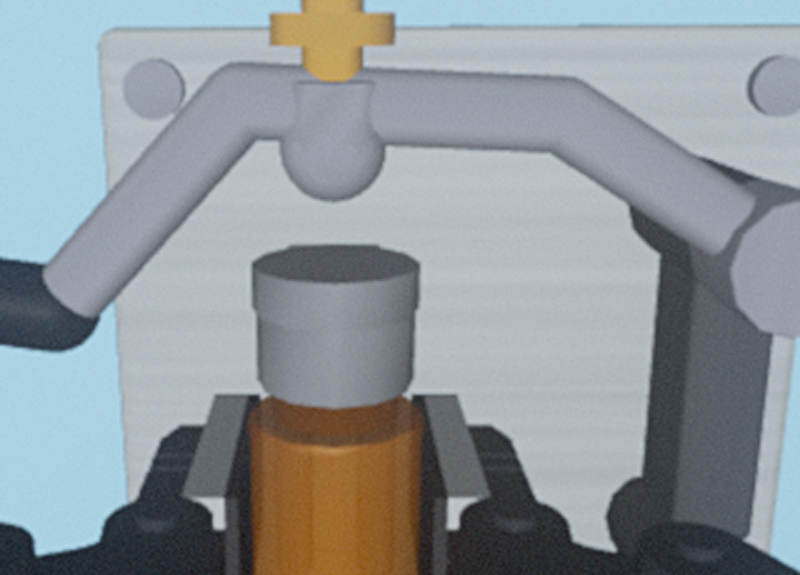

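```bash
python3 - <<'E'
from h import *
c=calibration("wrist");s,r=tool();print(s["eef_pos"])
px=lambda x,y:(180+x/2.5,130+y/2.5)
f=lambda u,z:r.inv().apply(at("wrist",u,z,c)-s["eef_pos"]).round(1)
print("jaw tip",f(px(332,201),50),f(px(332,201),53)); print("cap",f(px(335,268),56), f(px(335,250),65)); print("jaw width",f(px(281,155),50),f(px(385,155),50))
E
```

```text
[ 602.41625824 -182.70435257   37.33817512]
jaw tip [ 41.4  -0.2 -12.7] [ 42.   -0.2 -15.7]
cap [ 33.7   0.2 -18.7] [ 38.1   0.2 -27.7]
jaw width [ 47.6  -7.  -12.8] [ 47.6   6.8 -12.7]
```

```bash
python3 -m inch '[[0.0008,-0.0004,0.002,0,255],[0.0008,-0.0004,0.004,0,255],[0.0008,-0.0004,0.005,0,255],[0.0008,-0.0004,0.005,0,255],[0.0008,-0.0004,0.005,0,255]]'
python3 -m inch '[[0,0,0.0006,0,255],[0,0,0.0012,0,255],[0,0,0.0012,0,255]]'
```

```text
t: 7.75
eef_pos: [601.9, -181.9, 32.3]
orientation: [0.681, 0.732, 0.0, 0.001]
force: [0.2, 0.8, -0.1]
finger_gap: 23.3
t: 8.0
eef_pos: [602.1, -182.0, 31.5]
orientation: [0.681, 0.732, 0.0, 0.002]
force: [-1.3, 1.0, 2.4]
finger_gap: 23.0
```

```bash
python3 -m inch '[[0,0,0,0,178],[0,0,0,0,170],[0,0,0,0,150],[0,0,0,0,130],[0,0,0,0,120]]'
python3 - <<'E'
from h import *
s=monitor.state();print(s["eef_pos"],s["force"],s["finger_gap"]);c=calibration("wrist");im=snap("wrist","w10")
E
```

```text
t: 8.42
eef_pos: [602.1, -182.0, 31.4]
orientation: [0.681, 0.732, 0.0, 0.002]
force: [0.2, 0.8, 0.5]
finger_gap: 45.3
[ 602.06746658 -182.00402353   31.424129  ] [0.24766453 0.79710996 0.53211624] 45.32120279585933
```

View pics/w10.png

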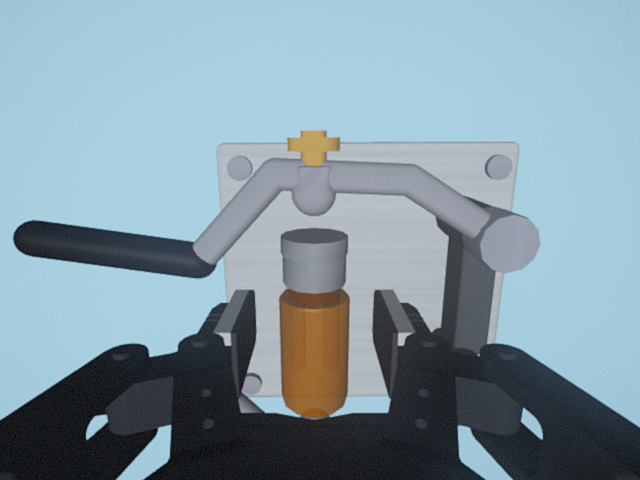

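```bash
python3 -m inch '[[0,0,-0.01,0,120],[0,0,-0.04,0,110],[0,0,-0.08,0,60],[0,0,-0.12,0.1,0],[0,0,-0.12,0.22,0],[0,-0.01,-0.12,0.34,0],[0.002,-0.02,-0.12,0.46,0],[0.003,-0.03,-0.12,0.58,0],[0.004,-0.04,-0.12,0.70,0],[0.004,-0.05,-0.12,0.82,0],[0.004,-0.065,-0.12,0.94,0],[0.004,-0.065,-0.12,1.06,0],[0.004,-0.065,-0.12,1.18,0],[0.004,-0.065,-0.12,1.30,0],[0.004,-0.065,-0.12,1.42,0],[0.004,-0.065,-0.12,1.57,0],[0.004,-0.065,-0.12,1.57,0],[0.004,-0.065,-0.12,1.57,0],[0.004,-0.065,-0.12,1.57,0],[0.004,-0.065,-0.12,1.57,0]]'
python3 - <<'E'
from h import *
s=monitor.state();print(s["eef_pos"],s["q"]);c=calibration("wrist");im=snap("wrist","w11");print(monitor.state()["eef_pos"])
import json;json.dump({k:np.array(v).tolist() for k,v in c.items()},open("c11.json","w"))
for q,z in [("seat",50),("vial_mid",50),("pliers",0),("handle_left_grip",50),("handle_right_grip",50),("handle_left",50),("handle_right",50)]:
    for d in place_of("wrist",q)[:2]: print(q,np.round(d["centre"],1),round(d["conf"],2),at("wrist",d["centre"],z,c).round(1))
E
```

```text
t: 10.13
eef_pos: [536.6, -182.5, 151.4]
orientation: [0.999, 0.037, 0.001, 0.001]
force: [0.4, -0.2, -0.6]
finger_gap: 85.3
[ 536.62283741 -182.45492624  151.43281215] [-4.49584098e-01  3.94380023e-01  1.67707306e+00 -3.84470634e-05
  1.06676621e+00  1.04656575e+00]
[ 536.59940648 -182.43943398  151.3724149 ]
vial_mid [312.5 138.7] 0.65 [ 601.3 -176.9   50. ]
handle_left_grip [272.2 244.5] 0.56 [ 533.8 -155.9   50. ]
handle_right_grip [356.7 243.4] 0.92 [ 538.6 -210.1   50. ]
handle_left [263.5  26.8] 0.87 [ 659.8 -145.1   50. ]
handle_right [368.4  24.2] 0.95 [ 665.5 -203.6   50. ]
handle_right [321.2 138.6] 0.46 [ 601.8 -182.1   50. ]
```

View pics/w11.png

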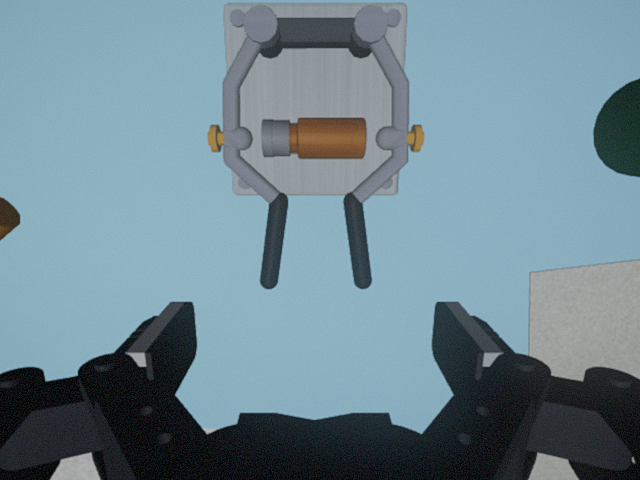

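```bash
python3 - <<'E'
from h import *
import json
c=json.load(open("c11.json"));s,r=tool()
f=lambda u,z:r.inv().apply(at("wrist",u,z,c)-s["eef_pos"]).round(1)
im=cv2.imread("pics/w11.png");g=im.max(2).astype(int)
for row in (215,230,244,260,275):
    d=np.where(g[row,240:400]<90)[0]+240
    k=np.where(np.diff(d)>5)[0]
    L=d[:k[0]+1];Rr=d[k[0]+1:];
    a,b,e,h=[f((x,row),50) for x in (L[0]-.5,L[-1]+.5,Rr[0]-.5,Rr[-1]+.5)]
    print(row,L[0],L[-1],Rr[0],Rr[-1],"L",(a+b)/2,"R",(e+h)/2,"over",h[1]-a[1],"mid",(a+b+e+h)[1]/4)
print("bar ends",f((268,289),50),f((363,289),50)); print("noses",f((251,138),50),f((376,138),50),"pins",f((260.5,24),58),f((371,24),58),"vial ends",f((261,138),50),f((367,138),50))
E
```

```text
215 268 285 346 363 L [ 18.1 -23.6 101.2] R [ 18.2  25.6 101.3] over 60.6 mid 0.9999999999999991
230 266 283 348 364 L [  8.4 -25.1 101.2] R [  8.5  26.8 101.3] over 63.0 mid 0.8499999999999996
244 265 281 350 366 L [ -0.85 -26.25 101.2 ] R [ -0.75  28.35 101.3 ] over 65.5 mid 1.049999999999999
260 263 279 352 368 L [-11.6  -27.85 101.15] R [-11.5   30.   101.25] over 68.9 mid 1.0749999999999993
275 261 277 354 370 L [-21.9 -29.4 101.1] R [-21.8   31.65 101.2 ] over 72.2 mid 1.1250000000000018
bar ends [-31.7 -30.3 101.1] [-31.6  32.6 101.2]
noses [ 65.  -37.9 101.3] [ 65.1  37.2 101.5] pins [124.7 -29.2  93.5] [124.8  30.7  93.6] vial ends [ 65.  -31.9 101.4] [ 65.1  31.8 101.5]
```

```bash
python3 -m inch '[[0,0.0006,0.03,0,0],[0,0.0006,0.07,0,0],[0,0.0006,0.10,0,0],[0,0.0006,0.118,0,0],[0,0.0006,0.122,0,0],[0,0.0006,0.122,0,0],[0,0.0006,0.122,0,20],[0,0.0006,0.122,0,30]]' 20
python3 - <<'E'
from h import *
s=monitor.state();print(s["eef_pos"],s["force"],s["finger_gap"]);im=snap("wrist","w12")
E
```

```text
t: 11.2
eef_pos: [538.3, -183.8, 30.7]
orientation: [0.999, 0.036, 0.003, 0.001]
force: [-0.1, 0.4, -0.0]
finger_gap: 75.3
[ 538.2887234  -183.82801421   30.70014365] [-0.10069084  0.42154601 -0.04408364] 75.2625492142826
```

View pics/w12.png

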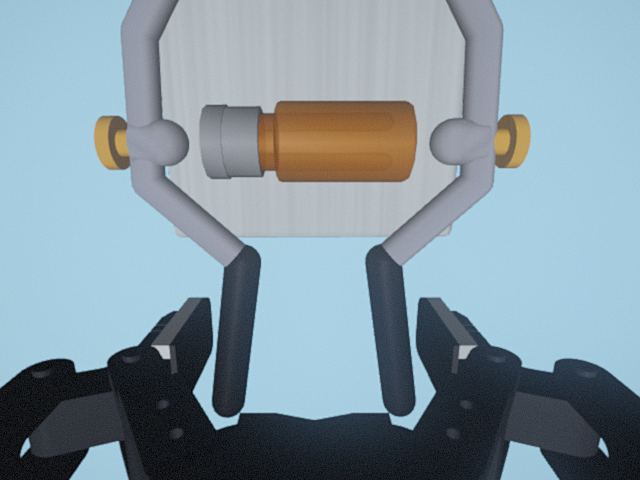

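```bash
python3 -m inch '[[0,-0.0002,0,0,50],[0,-0.0002,0,0,70],[0,-0.0002,0,0,85],[0,-0.0002,0,0,95],[0,-0.0002,0,0,100],[0,-0.0002,0,0,100]]' 20
python3 - <<'E'
from h import *
s=monitor.state();print(s["eef_pos"],s["force"],s["finger_gap"]);im=snap("wrist","w13")
E
```

```text
t: 11.75
eef_pos: [538.8, -183.8, 31.1]
orientation: [0.999, 0.036, 0.003, 0.002]
force: [1.8, -0.4, 1.3]
finger_gap: 52.1
[ 538.79333556 -183.8196835    31.12544939] [ 1.76872283 -0.38092111  1.29636259] 52.14277606662791
```

View pics/w13.png

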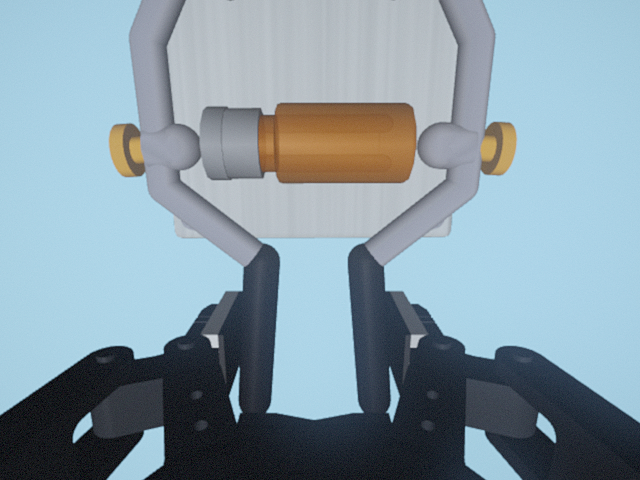

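```bash
cat > m.py <<'E'
from h import *
import sys
s=monitor.state();im=snap("wrist",sys.argv[1]).astype(int)
# orange extents on rows 135..150
L=[];W=[]
for row in range(132,156):
    o=np.where((im[row,180:450,0]-im[row,180:450,2])>40)[0]+180
    L.append(o[0]);W.append(o[-1])
g=im.max(2);b=im[135:152,100:520]
print("t",round(s["t"],2),"gap",round(s["finger_gap"],2),"F",s["force"].round(1),"M",s["moment"].round(2),"orange",np.median(L),np.median(W),"len",np.median(W)-np.median(L))
E
python3 m.py w14; python3 -m inch '[[0,0,0,0,103],[0,0,0,0,106],[0,0,0,0,106]]'; python3 m.py w15
```

```text
t 11.8 gap 52.05 F [ 1.8 -0.1  1.8] M [-0.01 -0.17 -0.01] orange 258.0 415.0 len 157.0
t: 12.1
eef_pos: [538.6, -183.7, 30.9]
orientation: [0.999, 0.036, 0.003, 0.002]
force: [1.0, 0.2, 1.8]
finger_gap: 50.2
t 12.1 gap 50.2 F [1.  0.2 1.8] M [-0.  -0.2  0. ] orange 259.0 416.0 len 157.0
```

```bash
python3 -m inch '[[0,0,0,0,108],[0,0,0,0,109],[0,0,0,0,109]]'|tail -1; python3 m.py w16;  python3 -m inch '[[0,0,0,0,111],[0,0,0,0,112],[0,0,0,0,112]]'|tail -1; python3 m.py w17
```

```text
finger_gap: 49.1
t 12.4 gap 49.09 F [0.5 0.3 0.9] M [-0.01 -0.12 -0.06] orange 259.0 416.0 len 157.0
finger_gap: 48.2
t 12.7 gap 48.22 F [-0.   0.6  2.1] M [ 0.02 -0.11  0.02] orange 259.0 416.0 len 157.0
```

View pics/w17.png

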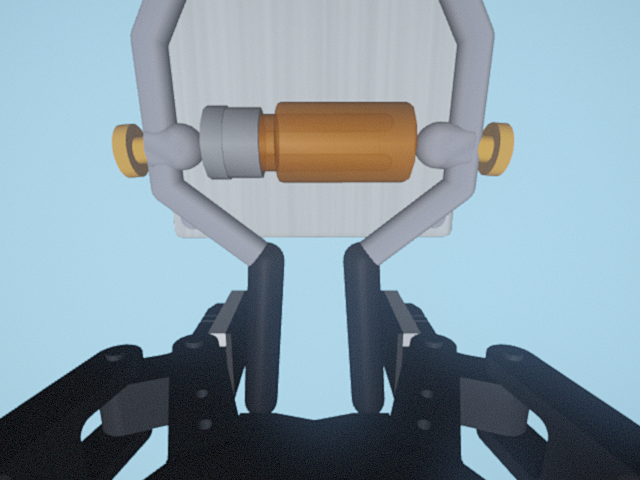

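```bash
python3 -m inch '[[0,0,0,0,114],[0,0,0,0,115],[0,0,0,0,115]]'|tail -1; python3 m.py w18;  python3 -m inch '[[0,0,0,0,117],[0,0,0,0,118],[0,0,0,0,118]]'|tail -1; python3 m.py w19
```

```text
finger_gap: 46.4
t 13.0 gap 46.44 F [1.2 0.1 2.5] M [-0.03 -0.08 -0.02] orange 259.0 416.0 len 157.0
finger_gap: 45.7
t 13.3 gap 45.68 F [0.  0.2 1.9] M [-0.04 -0.06  0.01] orange 259.0 416.0 len 157.0
```

```bash
python3 -m inch '[[0,0,0,0,120],[0,0,0,0,121],[0,0,0,0,121]]'|tail -1; python3 m.py w20;  python3 -m inch '[[0,0,0,0,123],[0,0,0,0,124],[0,0,0,0,124]]'|tail -1; python3 m.py w21
```

```text
finger_gap: 45.2
t 13.6 gap 45.17 F [-0.1 -0.3  1.1] M [ 0.08 -0.11 -0.04] orange 259.0 416.0 len 157.0
finger_gap: 43.9
t 13.9 gap 43.87 F [ 1.3 -0.4  2.1] M [ 0.02 -0.06 -0.  ] orange 259.0 416.0 len 157.0
```

View pics/w21.png

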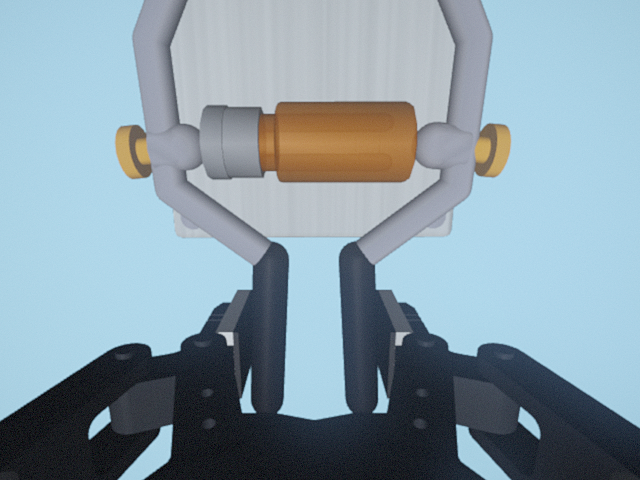

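```bash
python3 -m inch '[[0,0,0,0,126],[0,0,0,0,127],[0,0,0,0,127]]'|tail -1; python3 m.py w22;  python3 -m inch '[[0,0,0,0,129],[0,0,0,0,130],[0,0,0,0,130]]'|tail -1; python3 m.py w23
```

```text
finger_gap: 43.2
t 14.2 gap 43.23 F [0.6 0.6 2.2] M [ 0.   -0.06 -0.02] orange 259.0 416.0 len 157.0
finger_gap: 41.8
t 14.5 gap 41.81 F [0.7 0.8 2.4] M [ 0.04 -0.07  0.01] orange 259.0 416.0 len 157.0
```

```bash
sed -i 's/np.median(L),np.median(W),"len",np.median(W)-np.median(L)/np.mean(L).round(2),np.mean(W).round(2),"len",(np.mean(W)-np.mean(L)).round(2)/' m.py; python3 -m inch '[[0,0,0,0,132],[0,0,0,0,133],[0,0,0,0,133]]'|tail -1; python3 m.py w24;  python3 -m inch '[[0,0,0,0,135],[0,0,0,0,135],[0,0,0,0,135]]'|tail -1; python3 m.py w25
```

```text
finger_gap: 41.0
t 14.8 gap 40.98 F [0.8 0.2 1.8] M [ 0.01 -0.09  0.05] orange 259.0 415.62 len 156.62
finger_gap: 40.0
t 15.1 gap 40.0 F [0.7 0.1 1.7] M [ 0.04 -0.08 -0.  ] orange 259.08 415.71 len 156.62
```

View pics/w25.png

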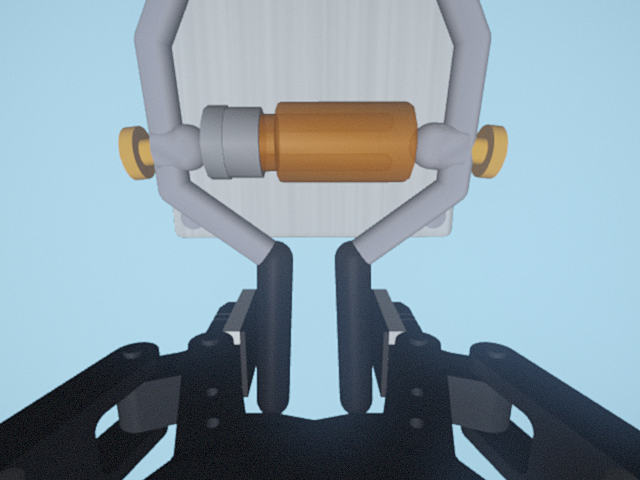

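```bash
python3 -m inch '[[0,0,0,0,137],[0,0,0,0,138],[0,0,0,0,138]]'|tail -1; python3 m.py w26;  python3 -m inch '[[0,0,0,0,140],[0,0,0,0,141],[0,0,0,0,141]]'|tail -1; python3 m.py w27
```

```text
finger_gap: 39.1
t 15.4 gap 39.08 F [-0.7 -0.3  3.3] M [ 0.04 -0.07 -0.  ] orange 259.42 416.42 len 157.0
finger_gap: 37.9
t 15.7 gap 37.94 F [ 0.6 -0.5  3.4] M [0.03 0.   0.01] orange 259.5 416.33 len 156.83
```

```bash
python3 -m inch '[[0,0,0,0,142],[0,0,0,0,143],[0,0,0,0,143]]'|tail -1; python3 m.py w28;  python3 -m inch '[[0,0,0,0,144],[0,0,0,0,145],[0,0,0,0,145]]'|tail -1; python3 m.py w29
```

```text
finger_gap: 37.7
t 16.0 gap 37.7 F [0.5 0.4 3.8] M [ 0.05 -0.07 -0.  ] orange 260.0 415.71 len 155.71
finger_gap: 37.2
t 16.3 gap 37.16 F [1.8 0.  4.9] M [-0.01  0.02 -0.  ] orange 260.04 415.58 len 155.54
```

View pics/w29.png

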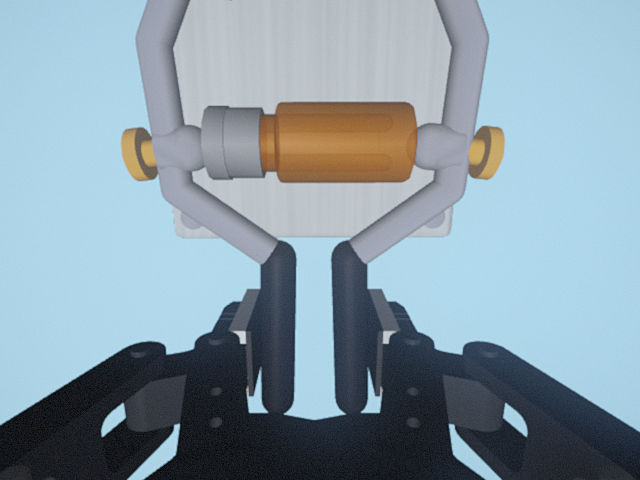

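```bash
python3 -m inch '[[0,0,0,0,146],[0,0,0,0,147],[0,0,0,0,147]]'|tail -1; python3 m.py w30;  python3 -m inch '[[0,0,0,0,148],[0,0,0,0,149],[0,0,0,0,149]]'|tail -1; python3 m.py w31
```

```text
finger_gap: 36.4
t 16.6 gap 36.42 F [-0.2  0.6  5.1] M [ 0.07  0.   -0.  ] orange 260.17 415.33 len 155.17
finger_gap: 35.8
t 16.9 gap 35.84 F [0.4 0.2 4.9] M [-0.01  0.04  0.  ] orange 260.33 414.71 len 154.38
```

```bash
python3 -m inch '[[0,0,0,0,150],[0,0,0,0,151],[0,0,0,0,151]]'|tail -1; python3 m.py w32;  python3 -m inch '[[0,0,0,0,152],[0,0,0,0,153],[0,0,0,0,153]]'|tail -1; python3 m.py w33
```

```text
finger_gap: 35.1
t 17.2 gap 35.09 F [-0.4  1.   5.4] M [ 0.07  0.04 -0.04] orange 261.0 414.5 len 153.5
finger_gap: 34.4
t 17.5 gap 34.45 F [-0.7  0.4  5.7] M [ 0.01  0.04 -0.01] orange 261.29 413.75 len 152.46
```

```bash
python3 -m inch '[[0,0,0,0,154],[0,0,0,0,155],[0,0,0,0,155]]'|tail -1; python3 m.py w34
```

```text
finger_gap: 33.8
t 17.8 gap 33.81 F [-0.5 -0.   5.7] M [ 0.05 -0.01  0.02] orange 262.12 413.42 len 151.29
```

```bash
python3 -m inch '[[0,0,0,0,156],[0,0,0,0,156],[0,0,0,0,156]]'|tail -1; python3 m.py w35
```

```text
finger_gap: 33.6
t 18.1 gap 33.61 F [0.3 0.4 4.6] M [ 0.08  0.04 -0.01] orange 262.38 412.79 len 150.42
```

```bash
python3 -m inch '[[0,0,0,0,157],[0,0,0,0,157],[0,0,0,0,157]]'|tail -1; python3 m.py w36
```

```text
finger_gap: 33.2
t 18.4 gap 33.19 F [ 0.3 -0.3  5.5] M [-0.02  0.05  0.01] orange 263.08 412.58 len 149.5
```

```bash
python3 -m inch '[[0,0,0,0,158],[0,0,0,0,158],[0,0,0,0,158]]'|tail -1; python3 m.py w37
```

```text
finger_gap: 32.5
t 18.7 gap 32.52 F [0.2 1.5 5.4] M [ 0.03 -0.02  0.01] orange 263.46 411.79 len 148.33
```

```bash
python3 -m inch '[[0,0,0,0,159],[0,0,0,0,159],[0,0,0,0,159]]'|tail -1; python3 m.py w38
```

```text
finger_gap: 32.1
t 19.0 gap 32.1 F [-0.2 -0.3  4.9] M [0.04 0.04 0.03] orange 264.25 411.42 len 147.17
```

```bash
python3 -m inch '[[0,0,0,0,160],[0,0,0,0,160],[0,0,0,0,160]]'|tail -1; python3 m.py w39
```

```text
finger_gap: 31.8
t 19.3 gap 31.8 F [ 0.5 -0.5  2.9] M [-0.   -0.08  0.03] orange 269.21 409.58 len 140.38
```

View pics/w39.png

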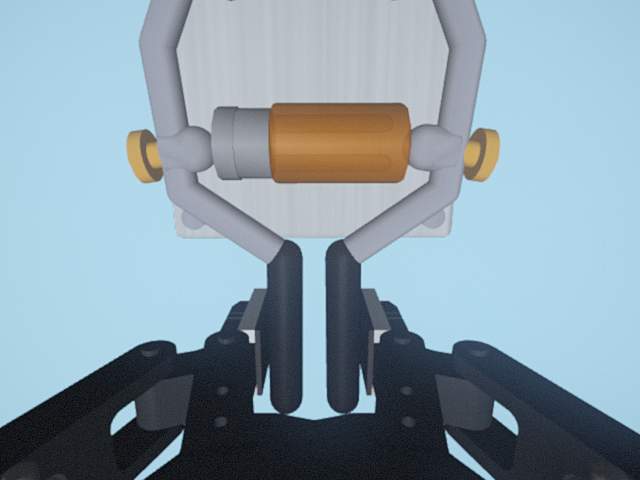

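Len jumped from 147 to 140 px and no neck shows any more (cap meets the glass at column 270): the cap has snapped home. I'm opening now.

```bash
python3 -m inch '[[0,0,0,0,150],[0,0,0,0,130],[0,0,0,0,110],[0,0,0,0,90],[0,0,0,0,70],[0,0,0,0,50],[0,0,0,0,25],[0,0,0,0,0],[0,0,0,0,0],[0,0,0,0,0]]'; python3 m.py w40
```

```text
t: 20.18
eef_pos: [538.9, -183.7, 31.5]
orientation: [0.999, 0.036, 0.003, 0.002]
force: [-0.2, -0.4, -0.2]
finger_gap: 85.6
t 20.18 gap 85.55 F [-0.2 -0.4 -0.2] M [ 0.01 -0.02  0.01] orange 269.33 409.08 len 139.75
```

View pics/w40.png

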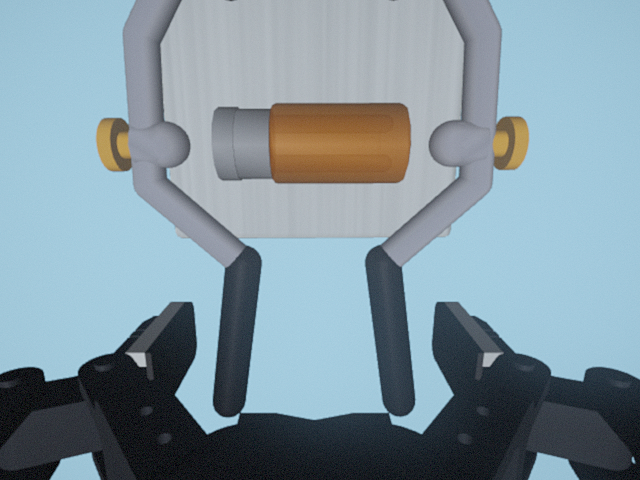

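Handles are open, and the capped vial is centred in the cradle at columns 213–410 with no neck showing. Next I raise the arm clear.

```bash
python3 -m inch '[[0,0,-0.02,0,0],[0,0,-0.06,0,0],[0,0,-0.10,0,0],[0,0,-0.12,0,0],[0,0,-0.12,0,0],[0,0,-0.12,0,0],[0,0,-0.12,0,0],[0,0,-0.12,0,0],[0,0,-0.12,0,0]]'; python3 -c "
from h import *
snap('wrist','w41');snap('scene','s41');print(monitor.state()['t'],monitor.state()['force'])"
```

```text
t: 20.98
eef_pos: [536.9, -182.8, 149.9]
orientation: [0.999, 0.036, 0.002, 0.001]
force: [0.3, -1.0, 0.3]
finger_gap: 85.7
21.0833 [ 0.83682059 -0.3780554   0.21058676]
```

View pics/w41.png

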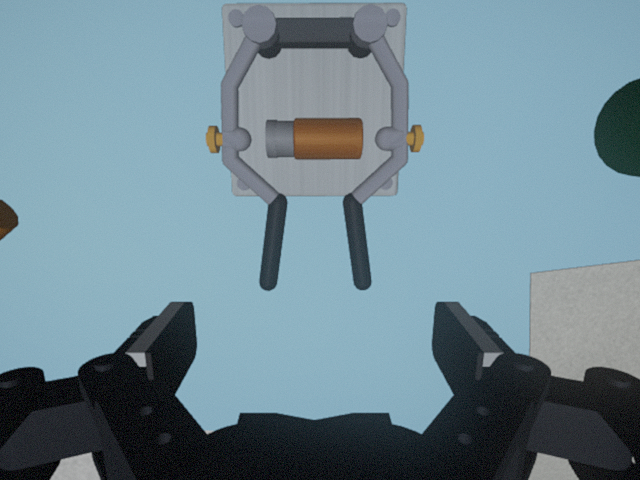

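View pics/s41.png

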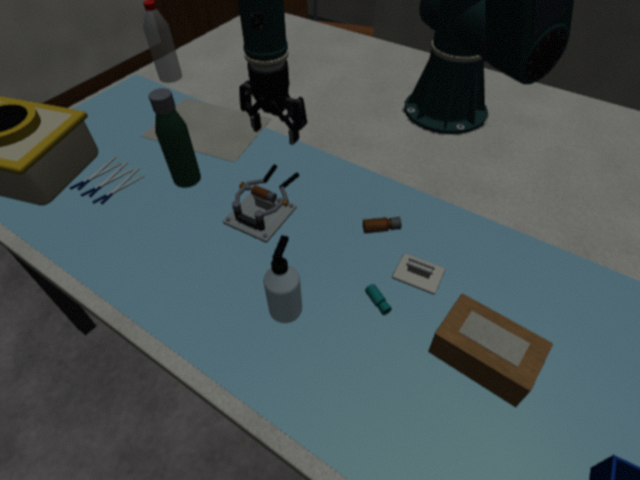

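The vial lies capped between the open jaws (wrist view, columns 266–363). The rest is empty, the bottles and box are where they were, and the robot is clear.

```bash
python3 -c "
from station import finish_job
print(finish_job())"
```

```text
the job is handed in; nothing more can be done
None
```

The vial is capped and lying in the cradle, the handles are released, and the job was handed in at about 21 s of the 53 s allowed.

I took the smaller brown vial from the rest, laid it in the cradle cap towards +y, and let go. I then closed the handles in small steps. At about 32 mm over the bars the visible brown length jumped from 147 to 140 pixels and the neck disappeared. I stopped there, opened the handles and raised the arm.

- **Last checks:** the wrist view shows no neck showing, the vial centred between open jaws and the handles sprung back. The scene view shows the rest empty and the bottles and box where they were. The robot touches nothing, with the force reading within noise.
- **Not checked directly:** the squeeze force on the handles could not be measured. I judged it only from the step size and the images, and no crack is visible.
- **Disagreement:** position estimates of the cradle differed by about 3 mm between a picture taken while the arm was still swinging and one taken once it had settled. I used the settled one, and the later views confirmed the vial was centred.

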